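Hand a valve ball across the fittings counter

ROBOT

A 7-joint arm with a two-finger parallel gripper is mounted at the origin on the work surface. World frame = base frame: x ahead of the robot, y to its left, z up, the work surface at z = 0. Lengths are in m, angles in rad, forces in N, time in s.
With the tool pointing down it reaches from about 0.4 to 0.875 m from the base axis. Payload 19.3 kg.
Tool frame: the origin (TCP) lies between the finger pads, 19 mm behind the fingertips; this is the grasp point; z points along the fingers, y is the direction in which the jaws open and shut (so a half turn about z gives the same grasp; the last joint's range is limited). The gripper opens to 85 mm and grips with 20 to 120 N. Pads are 22 mm wide; open, the fingers measure 114 mm over their backs; the gripper's body (76 mm by 85 mm) begins 54 mm behind the grasp point. The pads swing forward as they close: fully open they stand 13 mm farther back than shut.
Start: joints at [-0.07, 0.521, -0.036, 1.599, 0.021, 1.021, -0.113], TCP at [0.625, -0, 0.25] pointing down, gripper open.
Joint ranges: [-2.91, 2.91], [-0.3, 2.13], [-1.5, 1.42], [0.17, 2.43], [-1.26, 4.41], [0.16, 1.93], [-2.52, 2.52]. Speed limits (rad/s): [1.89, 1.89, 2.39, 2.39, 3.01, 3.01, 3.01].

INTERFACE

Orientations are given as [roll, pitch, yaw] about the fixed x, y, z axes, in that order (R = Rz(yaw) Ry(pitch) Rx(roll)).
In Python, from workcell import bot, eyes gives the robot as it stands. The module is installed in compiled form; this text tells all that it offers.
- The arm moves only by the shell command python3 -m jog 'ROWS' [FORCE]. ROWS is JSON, a list of rows, each an object with "delta_pos": the shift along the world's x, y, z in mm, a list of three; "spin": the turn about the world's z in rad; "claw": the closure, from 0 (fully open) to 1 (shut). In form: [{"delta_pos": [tx, ty, tz], "spin": spin, "claw": claw}, ...]. A call has 1 to 8 rows; each row is the pose to reach, as a shift and turn from the pose measured when the call began; what a row does not reach only later rows make up. A row lasts 1/10 s, in which the tool goes at most 50 mm and 8.59 degrees, less where a joint would pass 70% of its speed; a pose out of reach is approached as far as the arm can. A call with a gripper value outside its range is refused whole. The fingers move at their own pace and stop on an object; FORCE is the grip in N (left out, the last holds). Time passes only in rows, so rows that repeat a pose let the fingers close. It gives the time, the measured TCP pose, the force and the opening at its end, in the units of the state.
- bot.observe(): the state, without advancing time (a new reading comes with each control period).
- eyes.grab_frame(name): name is "scene" or "side" or "wrist"; returns the picture (420x560x3 uint8, blue, green, red); there is no depth.
- eyes.camera_params(name): a dict with "fx", "fy", "cx", "cy" (pixels), "origin" and "attitude" of the camera in the world. Camera axes: x right, y up, looking along -z (the intrinsics and any distortion apply to the point x, -y, -z); pixel columns grow to the right and rows downward; lengths in m; the calibration is good to about 2 mm. A picture is of the moment at which its call begins: read the wrist's pose just before it. camera_params takes no time and is no camera call; for the wrist camera it gives the pose at the moment of the call.
- bot.job_done(): hands the job in, once; it reports no verdict.
The state is a dict: "clock": time; "qpos": joint angles; "qd": joint speeds; "joint_efforts": joint torques, N m; "position": TCP position; "tool_rot": TCP orientation; "force": force on the tool from outside, world axes, zero at the start; "moment": the same for the moment, N m; "grip_width": finger opening in m.
Only numpy, scipy, OpenCV 4.12 (cv2) and the standard library are available. Lean on these libraries where they do the work, as an engineer would, in place of code of your own. Each camera call takes 0.05 s, during which the arm holds its last target. There are 200 camera calls.

TASK

Take the dished plate with the loose brass ball by its upright grip, draw it out level from under the low wire rack and carry it over the middle of the rubber mat, giving it a quarter turn so that its thumb tab points squarely to the customer, who stands at the side end of the counter beyond the mat (left if the mat is on the left, right if on the right). Keep the plate level and the ball in the middle of the hollow all the way, touching neither the ball nor the other goods. Finish still holding the plate, motionless and level, about 12 cm above the mat: do not put it down or let go.

Things in the scene. Friction and masses are not known exactly. Their poses are not given: they have to be found in the camera images.
- dish: round steel dished plate, 104 mm across, rim 16 high, 0.14 to 0.28 kg. Origin: centre of underside, z up; x runs from grip to thumb tab. Grip at x = -78: upright black block 22 (x) by 26 (y), 0 to 80 high, at the start before the rack on the robot's side. Flat thumb tab, 22 wide, out to x = 78. Hollow slopes 6 degrees to radius 30, then 22 to radius 50: tilted over 6 degrees, the ball runs
- dish_grip (a point): point in the grip block, 78 mm from the plate's centre along -x and 55 above its underside: a good TCP height; axes as the dish
- dish_seat (a point): centre that the ball has when it lies in the middle of the hollow, 17.6 above the plate's underside
- dish_tab (a point): point on the thumb tab, 68 from the plate's centre along the dish's +x, 16 high
- ball: loose brass valve ball, 25 mm in diameter, about 70 g, rolling in the dish (its origin turns with it: use the point)
- ball_center (a point): centre of the ball
- rack: fixed low wire rack over the plate. Two cheeks at y = -80, +80 (6 mm thick, 60 high), x = -33 to 103; roof of five 6 mm bars along y, same x span, undersides 59, tops 65 high; front and back open. Origin on the counter where the plate is parked (within 10 mm, axes within 8 degrees). Way out: along its -x, roughly to the robot; plate and tab are clear with the plate's centre at rack x < -110
- mat: fixed black rubber mat (a thin grey line near each y end), 160 (x) by 180 (y) by 4 mm, left (world +y) or right (-y) on the counter. Origin: centre of underside. Its y axis is about world y (within 11 degrees): the customer is beyond its +y end when the mat is on the left, beyond its -y end when on the right; the tab must point that way along the mat's y axis
- bin: fixed cardboard tray of pipe elbows, 170 by 160 by 55 high, on the side where the mat is not. Origin: centre of its underside
- nipple: bystander: brass pipe nipple with a hexagon waist, standing, 29 across, 44 high (mm); origin about at its foot; leave alone
- coupling: bystander: dark steel pipe coupling (short tube), standing, 30 across, 36 high (mm); origin about at its foot; leave alone
- elbow: bystander: dark iron pipe elbow, standing, about 60 long, 52 high (mm); origin about at its foot; leave alone
- tee: bystander: bright steel pipe tee lying flat, 76 long, 37 high (mm); origin about at its foot; leave alone
- valve: bystander: brass ball valve with a flat steel lever, 100 long, 52 high (mm); origin about at its foot; leave alone
- tape: bystander: white roll of thread tape lying flat, 54 across, 19 high (mm); origin about at its foot; leave alone
- paste: bystander: closed jar of jointing paste, 56 across, 75 high (mm); origin about at its foot; leave alone
There are look-alikes about, which are no part of the job. Leave any pink look-alike of the dish alone.

How it is judged:
On the way:
1. the plate is drawn out clear of the rack with the ball in it (x of dish in the frame of rack below -0.11 m and distance between ball_center and dish_seat below 0.026 m), for 0.1 s.
At the end, for the whole second after the job is handed in: plate held by the fingers alone, still, underside 7 to 18 cm above the counter, centre within 35 mm of the mat's centre from above, level within 5 degrees, tab along the mat's y axis within 10 degrees pointing to the customer's end, ball within 12 mm of the middle of the hollow (horizontal distance between dish_seat and mat below 0.035 m and height (world z) of dish between 0.07 and 0.18 m and angle between dish's own z axis and vertical below 0.09 rad and angle between the x axis of dish and the y axis of mat, either way round below 0.17 rad and ((world y of mat above 0 m and y of dish_tab in the frame of mat above 0.02 m) or (world y of mat below 0 m and y of dish_tab in the frame of mat below -0.02 m)) and distance between ball_center and dish_seat below 0.012 m and contact force between the fingers and dish above 2 N and linear speed of dish below 0.02 m/s and angular speed of dish below 0.15 rad/s and contact force between dish and mat below 0.1 N and contact force between dish and rack below 0.1 N and contact force between dish and bin below 0.1 N); the arm keeps its last pose, push and grip.
It fails at once if the ball rolls more than 26 mm from the middle of the hollow (distance between ball_center and dish_seat above 0.026 m).
It fails at once if the plate is tilted more than 14 degrees (angle between dish's own z axis and vertical above 0.25 rad).
It fails at once if the robot touches the ball (contact force between any of the fingers, the arm and ball above 0.2 N).
It fails at once if a bystander is moved more than 2 cm (distance of any of nipple, coupling, elbow, tee, valve, tape, paste from where it was at the start of the episode above 0.02 m).
It also fails if it takes over 58 s, if anything falls off the work surface, if the arm or the gripper's body presses on something with over 40 N, if the wrist force passes 120 N, or if a joint passes its speed limit or range.

## Working session

There is one attempt and no reset: what is moved stays moved. The work goes in short steps, Python scripts to look and compute and a shell command to move; the robot and the scene stay as the last step left them, time stands still between calls to the robot, and variables do not carry over. Pictures are saved under pics/ and viewed, about 8 in all and at most 12, crops included, and the job is handed in when it is done.

```bash
mkdir -p pics; cat > h.py <<'E'
import numpy as np, cv2
from workcell import bot, eyes
def snap(n,f):
    p=eyes.camera_params(n); im=np.array(eyes.grab_frame(n)); cv2.imwrite('pics/'+f,im); return p,im
E
python3 - <<'E'
from h import *
for n in ('scene','side'):
    p,im=snap(n,n+'0.png'); print(n,p)
print(bot.observe())
a=cv2.imread('pics/scene0.png');cv2.imwrite('pics/s0.png',cv2.resize(a,(800,600)))
a=cv2.imread('pics/side0.png');cv2.imwrite('pics/d0.png',cv2.resize(a,(800,600)))
E
```

```text
scene {'fx': 546.3215316332924, 'fy': 546.3215316332924, 'cx': 269.8273506265411, 'cy': 203.18255320584743, 'origin': array([1.09011377, 0.28910044, 1.08399808]), 'attitude': array([0.5364286 , 0.01279886, 2.02136741])}
side {'fx': 409.1057017556203, 'fy': 409.1057017556203, 'cx': 275.9237143028828, 'cy': 214.53716381834562, 'origin': array([-0.00832579, -0.72190018,  0.59472302]), 'attitude': array([ 1.02722165, -0.01756953, -0.64634652])}
{'clock': 0.1, 'qpos': array([-0.07019041,  0.52189957, -0.03630024,  1.59991421,  0.02118474,
        1.02112586, -0.11278502]), 'qd': array([ 0.0017888 , -0.00152576, -0.00100142, -0.00241764,  0.00018672,
        0.00083281, -0.00117758]), 'joint_efforts': array([ 6.00351588e-03, -9.28489351e+01,  1.98515877e+00, -3.70530617e+01,
        1.82421418e-02,  5.33716375e-03, -2.83208755e-05]), 'position': array([ 6.24730271e-01, -4.93559582e-05,  2.49530937e-01]), 'tool_rot': array([-3.14063248e+00,  6.79408454e-05,  1.57075855e+00]), 'force': array([-0.84591103,  0.73465085, -0.18866554]), 'moment': array([-0.06016335, -0.02419891, -0.01287171]), 'grip_width': 0.08548738960135327}
```

View pics/s0.png

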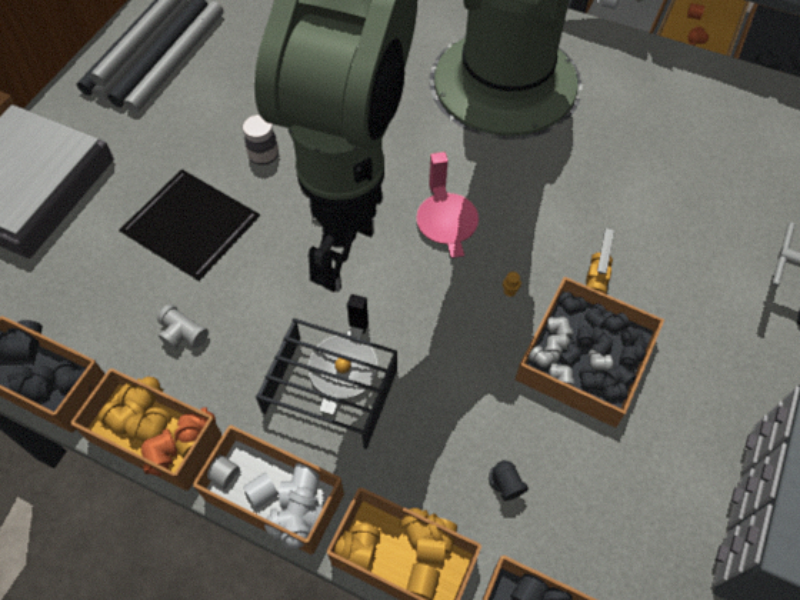

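View pics/d0.png

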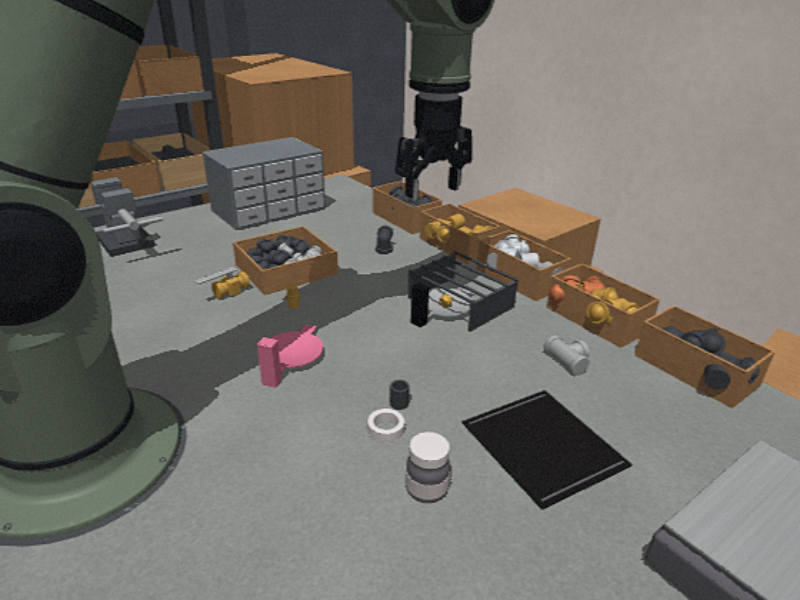

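The scene shows the mat around (190,225) on the robot's right, so the tab must end up pointing to -y. The rack is around (328,375) with the black grip at (357,310) in front of it, and the pink decoy is at (447,218). I'll enlarge both areas.

```bash
python3 - <<'E'
import cv2
a=cv2.imread('pics/scene0.png'); cv2.imwrite('pics/c1.png',cv2.resize(a[195:315,170:290],(600,600),interpolation=cv2.INTER_CUBIC))
b=cv2.imread('pics/side0.png'); cv2.imwrite('pics/c2.png',cv2.resize(b[165:245,270:370],(800,640),interpolation=cv2.INTER_CUBIC)[:600])
E
```

```text
(no output)
```

View pics/c1.png

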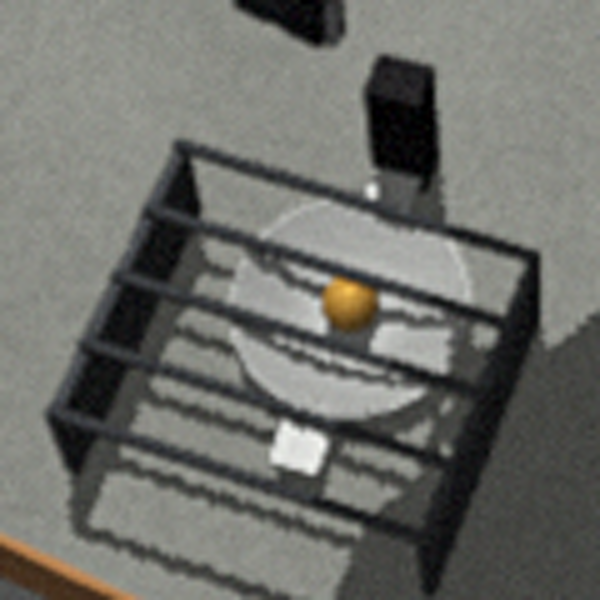

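View pics/c2.png

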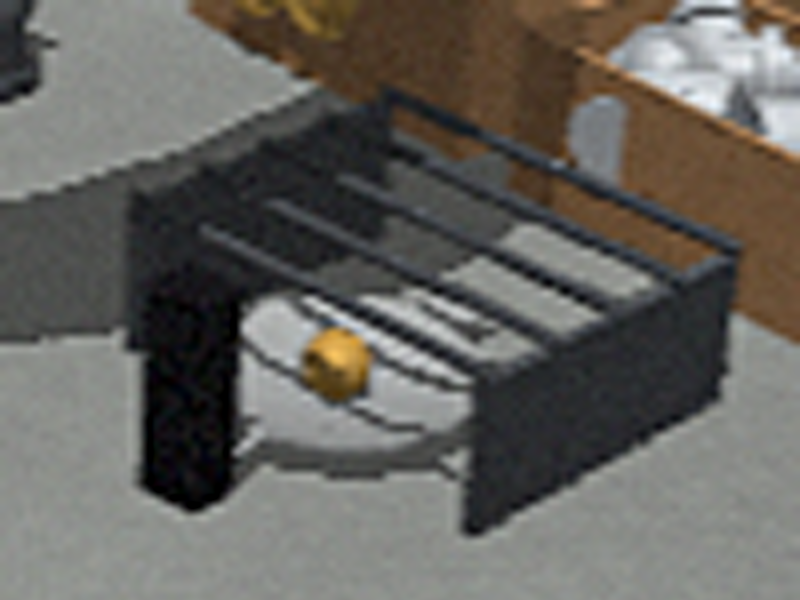

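```bash
cat >> h.py <<'E'
from scipy.spatial.transform import Rotation as Ro
from scipy.optimize import least_squares
def proj(p,X):
    X=np.atleast_2d(X); c=(X-p['origin'])@Ro.from_euler('xyz',p['attitude']).as_matrix()
    return np.c_[p['cx']+p['fx']*c[:,0]/-c[:,2], p['cy']-p['fy']*c[:,1]/-c[:,2]]
def ground(p,uv,z):
    d=Ro.from_euler('xyz',p['attitude']).apply([(uv[0]-p['cx'])/p['fx'],-(uv[1]-p['cy'])/p['fy'],-1])
    return p['origin']+d*(z-p['origin'][2])/d[2]
def place(q,L):
    c,s=np.cos(q[2]),np.sin(q[2]); L=np.array(L,float)/1000
    return np.c_[q[0]+c*L[:,0]-s*L[:,1], q[1]+s*L[:,0]+c*L[:,1], L[:,2]]
def fit(obs,q0):  # obs: list of (cam, local mm, pixels)
    f=lambda q: np.concatenate([(proj(p,place(q,L))-np.array(U)).ravel() for p,L,U in obs])
    r=least_squares(f,q0); return r.x, f(r.x).reshape(-1,2)
E
python3 - <<'E'
from h import *
np.set_printoptions(precision=4,suppress=True)
S=eyes.camera_params('scene');D=eyes.camera_params('side')
cs=lambda L:[(170+u/5,195+v/5) for u,v in L]
cd=lambda L:[(270+u/8,165+v/8) for u,v in L]
k=lambda L:[(u*.7,v*.7) for u,v in L]
print('rack',*fit([(S,[(-33,83,65),(-33,-83,65),(103,83,65),(103,-83,65)],cs([(540,252),(182,143),(428,540),(50,412)])),
 (D,[(-33,-83,62),(-33,-83,0),(103,-83,62),(103,-83,0)],cd([(475,380),(468,535),(740,250),(722,400)]))],[.7,0,0]))
print('mat',*fit([(S,[(-80,-90,4),(-80,90,4),(80,90,4),(80,-90,4)],k([(183,170),(259,215),(198,278),(120,230)])),
 (D,[(-80,-90,4),(-80,90,4),(80,90,4),(80,-90,4)],k([(545,506),(462,423),(545,391),(630,463)]))],[.6,-.4,0]))
print('dish',*fit([(S,[(-89,-13,80),(-89,13,80),(-67,13,80),(-67,-13,80),(-78,0,80)],cs([(378,57),(435,67),(430,102),(368,92),(403,80)])),
 (S,[(0,0,17.6)],cs([(350,303)])),(D,[(0,0,17.6),(-89,-13,0)],cd([(338,365),(195,510)]))],[.7,0,0]))
print('ball',ground(S,cs([(350,303)])[0],.0176),ground(D,cd([(338,365)])[0],.0176))
print('tab',ground(S,cs([(300,448)])[0],.016))
for n,a,z in [('paste',(428,490),0),('tape',(386,424),.01),('coupl',(400,405),0),('tee',(568,362),0),('pinkgrip',(270,382),0)]: print(n,ground(D,k([a])[0],z))
E
```

```text
rack [ 0.6751 -0.0053  0.1054] [[ 0.5043 -0.3662]
 [-1.4251 -1.8362]
 [-0.0873  0.9571]
 [-1.7217  0.2825]
 [ 0.1315 -0.9573]
 [-0.9975 -0.1382]
 [-0.7845 -1.3753]
 [-1.2899 -0.87  ]]
mat [ 0.539  -0.3658 -0.1422] [[-1.8488 -1.189 ]
 [ 0.2009 -1.185 ]
 [-0.1481  1.1462]
 [-1.862  -0.2068]
 [-1.9373  0.9612]
 [-0.9372 -1.8212]
 [-1.0231 -1.7709]
 [ 1.4917 -0.1704]]
dish [ 0.6709 -0.0004  0.1476] [[ 0.3228 -1.1675]
 [ 0.5013 -0.1021]
 [-1.7266  1.5294]
 [-1.      0.404 ]
 [-0.5287  0.0433]
 [-0.1117 -0.0013]
 [-1.4163 -1.0906]
 [-1.895  -0.0001]]
ball [ 0.6708 -0.0002  0.0176] [ 0.6701 -0.0072  0.0176]
tab [0.7384 0.0112 0.016 ]
paste [ 0.3515 -0.3351  0.    ]
tape [ 0.3745 -0.2119  0.01  ]
coupl [ 0.4236 -0.1817  0.    ]
tee [ 0.7252 -0.2621  0.    ]
pinkgrip [ 0.2878 -0.0144  0.    ]
```

The fits agree to within 1–2 px. That gives dish (0.671, -0.003) at yaw about 0.15, grip near (0.593, -0.014), rack yaw 0.105, and mat (0.539, -0.366) at yaw -0.142. I'll hover over the grip with the jaws across the dish's y axis, then look again.

```bash
python3 -m jog '[{"delta_pos":[-10,-5,0],"spin":0.15,"claw":0},{"delta_pos":[-20,-10,0],"spin":0.3,"claw":0},{"delta_pos":[-32,-14,0],"spin":0.45,"claw":0},{"delta_pos":[-32,-14,0],"spin":0.6,"claw":0},{"delta_pos":[-32,-14,0],"spin":0.75,"claw":0},{"delta_pos":[-32,-14,0],"spin":0.9,"claw":0},{"delta_pos":[-32,-14,0],"spin":1.0,"claw":0},{"delta_pos":[-32,-14,0],"spin":1.0,"claw":0}]' 100
python3 -m jog '[{"delta_pos":[0,0,0],"spin":0.15,"claw":0},{"delta_pos":[0,0,0],"spin":0.3,"claw":0},{"delta_pos":[0,0,0],"spin":0.45,"claw":0},{"delta_pos":[0,0,0],"spin":0.6,"claw":0},{"delta_pos":[0,0,0],"spin":0.72,"claw":0},{"delta_pos":[0,0,0],"spin":0.72,"claw":0},{"delta_pos":[0,0,0],"spin":0.72,"claw":0}]'
python3 - <<'E'
from h import *
p,im=snap('wrist','w1.png');print(p,bot.observe()['qpos'])
p,im2=snap('side','d1.png')
cv2.imwrite('pics/w1b.png',cv2.resize(im,(800,600)))
E
```

```text
clock: 0.9
position: [0.5926, -0.0142, 0.2492]
tool_rot: [-3.14, -0.001, 2.572]
force: [1.9, 0.7, -0.4]
grip_width: 0.085
clock: 1.6
position: [0.5925, -0.0143, 0.249]
tool_rot: [-3.141, -0.001, -2.997]
force: [-0.5, -0.1, 0.7]
grip_width: 0.0854
{'fx': 331.1859749297468, 'fy': 331.1859749297468, 'cx': 277.21934630739725, 'cy': 214.77397686527863, 'origin': array([ 0.51891482, -0.02539712,  0.37293185]), 'attitude': array([-2.95721732e-01,  9.05380627e-04,  1.71497360e+00])} [ 0.23311671  0.50048273 -0.44166611  1.6726365   0.24385861  1.02397241
  1.42740007]
```

View pics/w1b.png

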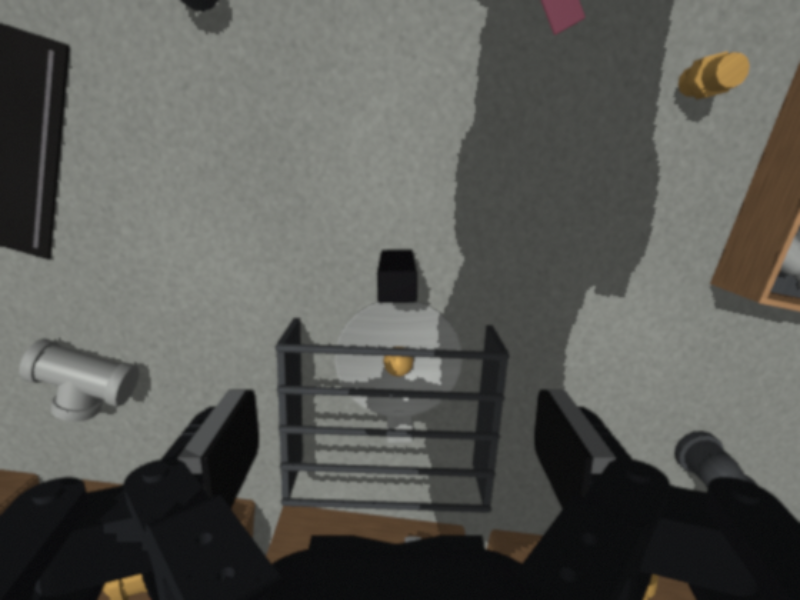

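In the wrist view, the grip's top face has corners near (377,276), (416,276), (417,302) and (378,302). The ball is at (399,363), and the rack's front roof bar runs from (277,350) to (507,354).

```bash
python3 - <<'E'
from h import *
np.set_printoptions(precision=4,suppress=True)
W=eyes.camera_params('wrist'); k=lambda L:[(u*.7,v*.7) for u,v in L]
print('dish',*fit([(W,[(-89,-13,80),(-89,13,80),(-67,13,80),(-67,-13,80)],k([(377,276),(416,276),(417,302),(378,302)])),
 (W,[(0,0,17.6),(0,0,17.6)],k([(399,363)]*2)),(W,[(-89,-13,0),(-89,13,0)],k([(383,250),(412,250)]))],[.67,0,.15]))
print('rack',*fit([(W,[(-33,-83,65),(-33,83,65),(103,-83,65),(103,83,65)],k([(277,345),(507,352),(280,506),(491,510)]))],[.67,0,.1]))
print('mat',*fit([(W,[(-80,90,4),(80,90,4)],k([(69,45),(51,258)]))],[.54,-.36,-.14]))
E
```

```text
dish [ 0.6727 -0.0009  0.1639] [[-0.3568 -2.1227]
 [ 1.0673 -2.6178]
 [ 0.4776  2.4567]
 [-0.345   2.9291]
 [-0.1238 -0.4358]
 [-0.1238 -0.4358]
 [-1.6986  0.3663]
 [ 0.8836 -0.0349]]
rack [ 0.6747 -0.007   0.1122] [[-2.9436 -0.763 ]
 [ 2.1997 -0.3561]
 [ 0.084   0.2385]
 [ 0.7604  1.7301]]
mat [ 0.5397 -0.3633 -0.1453] [[ 0.3357 -1.0612]
 [-0.3818  1.3729]]
```

```bash
python3 -m jog '[{"delta_pos":[1,0,-30],"spin":0.01,"claw":0},{"delta_pos":[1,0,-65],"spin":0.01,"claw":0},{"delta_pos":[1,0,-100],"spin":0.01,"claw":0},{"delta_pos":[1,0,-135],"spin":0.01,"claw":0},{"delta_pos":[1,0,-165],"spin":0.01,"claw":0},{"delta_pos":[1,0,-185],"spin":0.01,"claw":0},{"delta_pos":[1,0,-193],"spin":0.01,"claw":0},{"delta_pos":[1,0,-193],"spin":0.01,"claw":0}]'
python3 - <<'E'
from h import *
p,im=snap('wrist','w2.png')
p,im2=snap('side','d2.png')
cv2.imwrite('pics/w2b.png',np.hstack([cv2.resize(im[140:380,160:400],(400,400)),cv2.resize(im2[140:260,250:370],(400,400))]))
E
```

```text
clock: 2.5
position: [0.5932, -0.014, 0.0556]
tool_rot: [-3.14, -0.002, -2.986]
force: [-0.2, 0.6, 1.0]
grip_width: 0.0855
```

View pics/w2b.png

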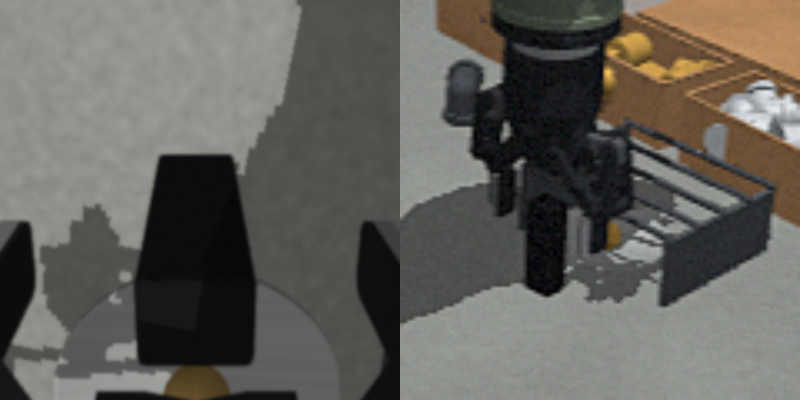

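The block sits centred between the fingers: the block spans 135–254 in the crop and the pads are at 35 and 358. Now I'll close.

```bash
python3 -m jog '[{"delta_pos":[0,0,0],"spin":0,"claw":0.2},{"delta_pos":[0,0,0],"spin":0,"claw":0.4},{"delta_pos":[0,0,0],"spin":0,"claw":0.5},{"delta_pos":[0,0,0],"spin":0,"claw":0.58},{"delta_pos":[0,0,0],"spin":0,"claw":0.62},{"delta_pos":[0,0,0],"spin":0,"claw":0.66},{"delta_pos":[0,0,0],"spin":0,"claw":0.7},{"delta_pos":[0,0,0],"spin":0,"claw":0.75}]' 30
python3 -m jog '[{"delta_pos":[0,0,0],"spin":0,"claw":0.85},{"delta_pos":[0,0,0],"spin":0,"claw":1},{"delta_pos":[0,0,0],"spin":0,"claw":1},{"delta_pos":[0,0,0],"spin":0,"claw":1},{"delta_pos":[0,0,0],"spin":0,"claw":1}]' 60
python3 -m jog '[{"delta_pos":[0,0,0],"spin":0,"claw":1},{"delta_pos":[0,0,0],"spin":0,"claw":1},{"delta_pos":[0,0,1],"spin":0,"claw":1},{"delta_pos":[0,0,2],"spin":0,"claw":1},{"delta_pos":[0,0,4],"spin":0,"claw":1},{"delta_pos":[0,0,6],"spin":0,"claw":1},{"delta_pos":[0,0,7],"spin":0,"claw":1},{"delta_pos":[0,0,7],"spin":0,"claw":1}]' 110
python3 - <<'E'
from h import *
print(bot.observe()['moment'])
p,im=snap('wrist','w3.png')
p,im2=snap('side','d3.png')
p,im3=snap('scene','s3.png')
cv2.imwrite('pics/w3b.png',np.hstack([cv2.resize(im3[195:315,170:290],(400,400)),cv2.resize(im2[140:260,250:370],(400,400))]))
E
```

```text
clock: 3.4
position: [0.594, -0.014, 0.0572]
tool_rot: [-3.14, 0.0, -2.986]
force: [-0.6, 1.2, 3.7]
grip_width: 0.0256
clock: 3.9
position: [0.594, -0.014, 0.0572]
tool_rot: [-3.14, 0.0, -2.986]
force: [-1.5, 0.3, 4.7]
grip_width: 0.0252
clock: 4.7
position: [0.5941, -0.014, 0.0644]
tool_rot: [-3.14, 0.001, -2.986]
force: [0.9, -0.8, -2.1]
grip_width: 0.025
[-0.08526535  0.15796056 -0.0090285 ]
```

View pics/w3b.png

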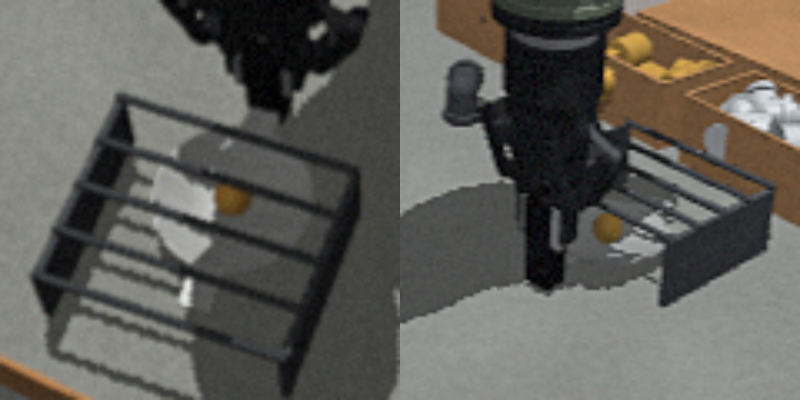

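Grasp is holding at 25 mm opening and the ball is still central. The moment of 0.16 Nm fits a freely hanging plate. Now drawing out along rack -x, with a numeric ball check.

```bash
cat >> h.py <<'E'
def check(cams=('scene','side','wrist')):
    o=bot.observe(); t=o['position']; a=o['tool_rot'][2]+np.pi; seat=t+[.078*np.cos(a),.078*np.sin(a),-.055+.0176+.0019]
    print('dish expected',seat.round(4),'yaw',round((a+np.pi)%(2*np.pi)-np.pi,3),'F',o['force'].round(1),'M',o['moment'].round(2))
    for n in cams:
        p,im=snap(n,'chk_%s_%d.png'%(n,round(o['clock']*100))); u,v=proj(p,seat)[0]
        h=cv2.cvtColor(im,cv2.COLOR_BGR2HSV); m=cv2.inRange(h,(8,130,50),(28,255,255))
        k=np.zeros_like(m); cv2.circle(k,(int(u),int(v)),22,255,-1); ys,xs=np.nonzero(m&k)
        if len(xs)<15: print(n,'ball unseen',len(xs)); continue
        c=((xs.min()+xs.max())/2,(ys.min()+ys.max())/2); g=ground(p,c,seat[2])-seat
        print(n,'offset mm',(1000*g[:2]).round(1),'n',len(xs),'wh',np.ptp(xs),np.ptp(ys))
E
python3 -c "from h import *;check();print(ground(eyes.camera_params('scene'),(320,175),.016))"
python3 -m jog '[{"delta_pos":[-2,0,0],"spin":0,"claw":1},{"delta_pos":[-6,-1,0],"spin":0,"claw":1},{"delta_pos":[-13,-2,0],"spin":0,"claw":1},{"delta_pos":[-22,-2,0],"spin":0,"claw":1},{"delta_pos":[-30,-3,0],"spin":0,"claw":1},{"delta_pos":[-36,-4,0],"spin":0,"claw":1},{"delta_pos":[-39,-4,0],"spin":0,"claw":1},{"delta_pos":[-40,-4,0],"spin":0,"claw":1}]'
python3 -c "from h import *;check()"
```

```text
dish expected [ 0.6711 -0.0019  0.0287] yaw 0.156 F [ 0.2 -0.2 -2.8] M [-0.01  0.12 -0.06]
scene offset mm [1.2 2. ] n 71 wh 9 8
side offset mm [-6.3 -7.2] n 52 wh 7 8
wrist offset mm [-8.7 -1.8] n 617 wh 37 21
[0.40482264 0.07300792 0.016     ]
clock: 5.8
position: [0.5538, -0.018, 0.0643]
tool_rot: [-3.14, 0.0, -2.986]
force: [-0.4, -0.6, -2.4]
grip_width: 0.0247
dish expected [ 0.6309 -0.0059  0.0288] yaw 0.156 F [-0.4 -0.6 -2.4] M [-0.1   0.11 -0.03]
scene offset mm [0.3 0.7] n 58 wh 8 9
side offset mm [-6.  -7.8] n 57 wh 7 8
wrist offset mm [-8.4 -1.7] n 618 wh 37 21
```

```bash
python3 -m jog '[{"delta_pos":[-2,0,0],"spin":0,"claw":1},{"delta_pos":[-6,-1,0],"spin":0,"claw":1},{"delta_pos":[-13,-2,0],"spin":0,"claw":1},{"delta_pos":[-22,-2,0],"spin":0,"claw":1},{"delta_pos":[-30,-3,0],"spin":0,"claw":1},{"delta_pos":[-36,-4,0],"spin":0,"claw":1},{"delta_pos":[-39,-4,0],"spin":0,"claw":1},{"delta_pos":[-40,-4,0],"spin":0,"claw":1}]' 120
python3 -m jog '[{"delta_pos":[-2,0,0],"spin":0,"claw":1},{"delta_pos":[-7,-1,0],"spin":0,"claw":1},{"delta_pos":[-15,-2,0],"spin":0,"claw":1},{"delta_pos":[-25,-3,0],"spin":0,"claw":1},{"delta_pos":[-35,-4,0],"spin":0,"claw":1},{"delta_pos":[-42,-5,0],"spin":0,"claw":1},{"delta_pos":[-46,-5,0],"spin":0,"claw":1},{"delta_pos":[-47,-5,0],"spin":0,"claw":1}]'
python3 -c "
from h import *;check(('scene','side'))
import glob
S,D=[cv2.imread(sorted(glob.glob('pics/chk_%s_*'%n),key=lambda f:int(f.split('_')[-1][:-4]))[-1]) for n in('scene','side')]
cv2.imwrite('pics/v4.png',np.hstack([cv2.resize(S[150:270,195:315],(400,600),interpolation=2)*1,cv2.resize(D[150:270,230:310],(400,600),interpolation=2)]))"
```

```text
clock: 6.75
position: [0.514, -0.022, 0.0643]
tool_rot: [-3.14, 0.001, -2.986]
force: [-0.3, 0.7, -2.6]
grip_width: 0.0249
clock: 7.55
position: [0.4667, -0.027, 0.0644]
tool_rot: [-3.14, 0.001, -2.986]
force: [-0.0, 0.2, -2.0]
grip_width: 0.025
dish expected [ 0.5437 -0.0149  0.0289] yaw 0.156 F [-0.   0.2 -2. ] M [0.01 0.12 0.03]
scene offset mm [-0.4  1.2] n 78 wh 9 9
side offset mm [-4.1 -6.1] n 62 wh 8 8
```

View pics/v4.png

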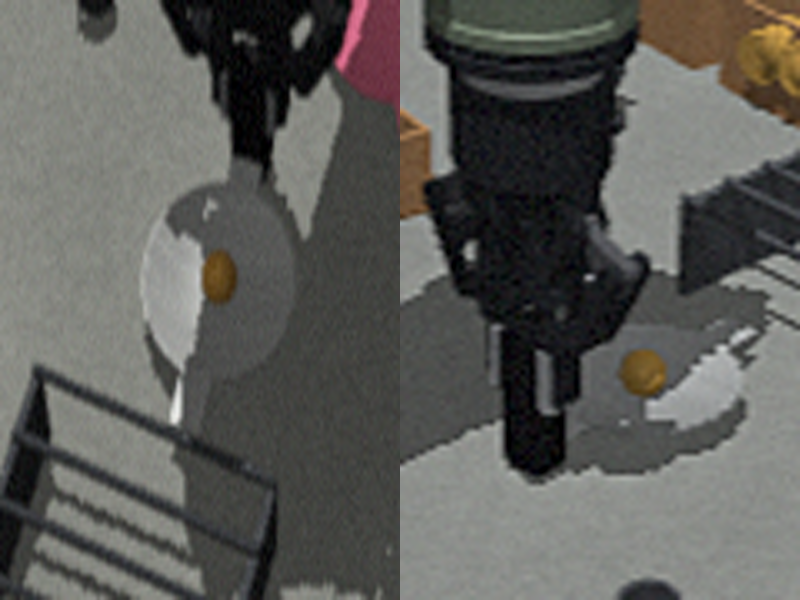

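The plate is clear of the rack (rack x about -131 mm) and the ball is centred: plate outline centre (219,280), ball (219,277) in the left crop. Now lifting.

```bash
python3 -m jog '[{"delta_pos":[0,0,3],"spin":0,"claw":1},{"delta_pos":[0,0,9],"spin":0,"claw":1},{"delta_pos":[0,0,18],"spin":0,"claw":1},{"delta_pos":[0,0,29],"spin":0,"claw":1},{"delta_pos":[0,0,40],"spin":0,"claw":1},{"delta_pos":[0,0,49],"spin":0,"claw":1},{"delta_pos":[0,0,55],"spin":0,"claw":1},{"delta_pos":[0,0,57],"spin":0,"claw":1}]'
python3 -m jog '[{"delta_pos":[0,0,3],"spin":0,"claw":1},{"delta_pos":[0,0,9],"spin":0,"claw":1},{"delta_pos":[0,0,18],"spin":0,"claw":1},{"delta_pos":[0,0,29],"spin":0,"claw":1},{"delta_pos":[0,0,40],"spin":0,"claw":1},{"delta_pos":[0,0,49],"spin":0,"claw":1},{"delta_pos":[0,0,55],"spin":0,"claw":1},{"delta_pos":[0,0,57],"spin":0,"claw":1}]'
python3 -c "from h import *;check(('scene','side'))"
python3 -m jog '[{"delta_pos":[1,-2,0],"spin":-0.02,"claw":1},{"delta_pos":[2,-7,0],"spin":-0.05,"claw":1},{"delta_pos":[5,-14,0],"spin":-0.1,"claw":1},{"delta_pos":[7,-23,0],"spin":-0.16,"claw":1},{"delta_pos":[10,-31,0],"spin":-0.22,"claw":1},{"delta_pos":[12,-38,0],"spin":-0.27,"claw":1},{"delta_pos":[14,-42,0],"spin":-0.3,"claw":1},{"delta_pos":[14,-43,0],"spin":-0.31,"claw":1}]'
python3 -c "from h import *;check(('scene','side'))"
```

```text
clock: 8.45
position: [0.4675, -0.027, 0.1222]
tool_rot: [-3.14, 0.002, -2.986]
force: [-0.2, 0.4, -1.5]
grip_width: 0.0252
clock: 9.25
position: [0.4677, -0.0271, 0.1799]
tool_rot: [-3.14, 0.003, -2.986]
force: [0.8, -1.0, -1.9]
grip_width: 0.0249
dish expected [ 0.5448 -0.015   0.1444] yaw 0.156 F [ 0.8 -1.  -1.9] M [-0.02  0.14 -0.03]
scene offset mm [1.2 1.6] n 93 wh 9 10
side offset mm [30.3 29.8] n 73 wh 13 28
clock: 10.15
position: [0.4817, -0.0706, 0.1792]
tool_rot: [-3.14, 0.002, 2.985]
force: [-0.2, 0.1, -3.0]
grip_width: 0.0246
dish expected [ 0.5588 -0.0828  0.1437] yaw -0.157 F [-0.2  0.1 -3. ] M [-0.    0.15 -0.04]
scene offset mm [2.3 1.4] n 90 wh 10 10
side offset mm [40.4 20.9] n 110 wh 23 28
```

The scene camera keeps the ball within 3 mm. The side reading is now wrong because it picks up the orange trays in the background. Continuing.

```bash
for i in 1; do python3 -m jog '[{"delta_pos":[1,-2,0],"spin":-0.02,"claw":1},{"delta_pos":[2,-7,0],"spin":-0.05,"claw":1},{"delta_pos":[5,-14,0],"spin":-0.1,"claw":1},{"delta_pos":[7,-23,0],"spin":-0.16,"claw":1},{"delta_pos":[10,-31,0],"spin":-0.22,"claw":1},{"delta_pos":[12,-38,0],"spin":-0.27,"claw":1},{"delta_pos":[14,-42,0],"spin":-0.3,"claw":1},{"delta_pos":[14,-43,0],"spin":-0.31,"claw":1}]'; done
python3 -m jog '[{"delta_pos":[1,-2,0],"spin":-0.02,"claw":1},{"delta_pos":[2,-7,0],"spin":-0.05,"claw":1},{"delta_pos":[5,-14,0],"spin":-0.1,"claw":1},{"delta_pos":[7,-23,0],"spin":-0.16,"claw":1},{"delta_pos":[10,-31,0],"spin":-0.22,"claw":1},{"delta_pos":[12,-38,0],"spin":-0.27,"claw":1},{"delta_pos":[14,-42,0],"spin":-0.3,"claw":1},{"delta_pos":[14,-43,0],"spin":-0.31,"claw":1}]'
python3 -c "from h import *;check(('scene','side'))"
python3 -m jog '[{"delta_pos":[1,-2,0],"spin":-0.02,"claw":1},{"delta_pos":[2,-7,0],"spin":-0.05,"claw":1},{"delta_pos":[5,-14,0],"spin":-0.1,"claw":1},{"delta_pos":[7,-23,0],"spin":-0.16,"claw":1},{"delta_pos":[10,-31,0],"spin":-0.22,"claw":1},{"delta_pos":[12,-38,0],"spin":-0.27,"claw":1},{"delta_pos":[14,-42,0],"spin":-0.3,"claw":1},{"delta_pos":[14,-43,0],"spin":-0.31,"claw":1}]'
python3 -m jog '[{"delta_pos":[1,-2,0],"spin":-0.02,"claw":1},{"delta_pos":[2,-7,0],"spin":-0.05,"claw":1},{"delta_pos":[5,-14,0],"spin":-0.1,"claw":1},{"delta_pos":[7,-23,0],"spin":-0.16,"claw":1},{"delta_pos":[10,-31,0],"spin":-0.22,"claw":1},{"delta_pos":[12,-38,0],"spin":-0.27,"claw":1},{"delta_pos":[14,-42,0],"spin":-0.3,"claw":1},{"delta_pos":[14,-43,0],"spin":-0.31,"claw":1}]'
python3 -c "from h import *;check(('scene','side'))"
```

```text
clock: 11.05
position: [0.4957, -0.1135, 0.1792]
tool_rot: [-3.14, 0.002, 2.675]
force: [0.1, 0.3, -1.9]
grip_width: 0.0247
clock: 11.85
position: [0.5098, -0.1569, 0.1792]
tool_rot: [-3.14, 0.002, 2.363]
force: [0.3, 0.1, -2.3]
grip_width: 0.0248
dish expected [ 0.5654 -0.2117  0.1437] yaw -0.778 F [ 0.3  0.1 -2.3] M [ 0.14  0.14 -0.  ]
scene offset mm [1.1 1.7] n 86 wh 9 9
side offset mm [30.7 17.8] n 106 wh 17 29
clock: 12.75
position: [0.5237, -0.1998, 0.1791]
tool_rot: [-3.14, 0.002, 2.054]
force: [-1.1, 0.2, -2.5]
grip_width: 0.0248
clock: 13.55
position: [0.5379, -0.2432, 0.1791]
tool_rot: [-3.14, 0.002, 1.742]
force: [0.4, 0.2, -2.6]
grip_width: 0.0248
dish expected [ 0.5512 -0.32    0.1436] yaw -1.399 F [ 0.4  0.2 -2.6] M [0.18 0.03 0.  ]
scene offset mm [1.9 2.6] n 88 wh 9 10
side offset mm [-6.6 -5.2] n 114 wh 11 12
```

```bash
python3 -m jog '[{"delta_pos":[1,-2,0],"spin":-0.02,"claw":1},{"delta_pos":[2,-7,0],"spin":-0.05,"claw":1},{"delta_pos":[5,-14,0],"spin":-0.1,"claw":1},{"delta_pos":[7,-23,0],"spin":-0.16,"claw":1},{"delta_pos":[9,-31,0],"spin":-0.22,"claw":1},{"delta_pos":[11,-38,0],"spin":-0.27,"claw":1},{"delta_pos":[12,-43,0],"spin":-0.3,"claw":1},{"delta_pos":[12,-45,0],"spin":-0.315,"claw":1}]'
python3 -m jog '[{"delta_pos":[0,0,0],"spin":0,"claw":1},{"delta_pos":[0,0,0],"spin":0,"claw":1},{"delta_pos":[0,0,0],"spin":0,"claw":1},{"delta_pos":[0,0,0],"spin":0,"claw":1},{"delta_pos":[0,0,0],"spin":0,"claw":1}]'
python3 -c "
from h import *;check()
import glob
S,D=[cv2.imread(sorted(glob.glob('pics/chk_%s_*'%n),key=lambda f:int(f.split('_')[-1][:-4]))[-1]) for n in('scene','side')]
cv2.imwrite('pics/v5.png',np.hstack([cv2.resize(S[70:220,70:220],(400,400),interpolation=2),cv2.resize(D[180:360,270:450],(400,400),interpolation=2)]))"
```

```text
clock: 14.45
position: [0.5497, -0.2882, 0.179]
tool_rot: [-3.14, 0.002, 1.427]
force: [0.2, -0.1, -3.1]
grip_width: 0.0246
clock: 14.95
position: [0.5497, -0.2881, 0.1791]
tool_rot: [-3.14, 0.002, 1.428]
force: [0.8, -0.7, -2.3]
grip_width: 0.025
dish expected [ 0.5386 -0.3653  0.1436] yaw -1.714 F [ 0.8 -0.7 -2.3] M [ 0.16  0.02 -0.02]
scene ball unseen 3
side offset mm [-6.9 -5.8] n 130 wh 12 12
wrist offset mm [1.1 8.5] n 647 wh 36 22
```

View pics/v5.png

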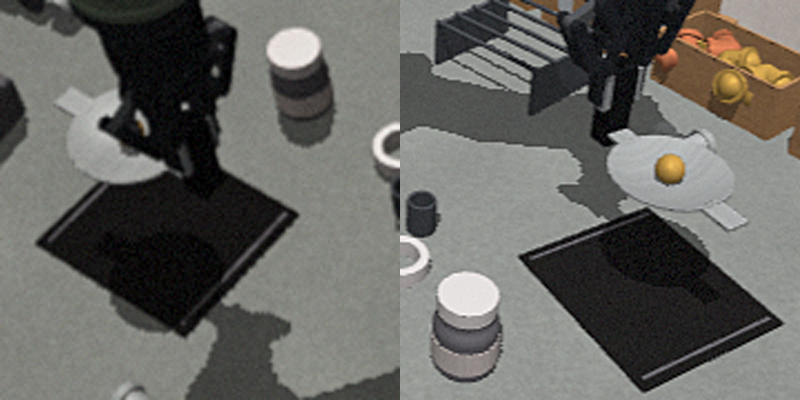

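Left of the crop, the scene view shows the plate held with its tab pointing to -y. In the side view on the right, the ball is at (670,169) in the middle of the plate (rim 607–735 by 133–212), and the tab end is around (735,222). I'll check tilt and yaw by comparing this against the projection of a level plate.

```bash
python3 - <<'E'
from h import *
np.set_printoptions(precision=1,suppress=True)
p=eyes.camera_params('side'); a=np.arange(0,2*np.pi,.02)
rim=np.c_[52*np.cos(a),52*np.sin(a),16+0*a]
tab=np.array([(78,11,16),(78,-11,16),(0,0,17.6)])
base=np.array([.5386,-.3653,.122])
crop=lambda X:(proj(p,X)-[270,180])/.45+[400,0]
for tilt in (0,2,4,6):
    R=Ro.from_euler('zy',[-1.714,np.radians(0)])
    R=Ro.from_euler('z',-1.714)*Ro.from_euler('y',np.radians(tilt))
    g=np.array([-78,0,55])
    f=lambda L:base+R.apply((np.array(L)-g)/1000)+Ro.from_euler('z',-1.714).apply(g/1000)
    r=crop(f(rim)); print(tilt,'rim',r.min(0),r.max(0),'centre',(r.min(0)+r.max(0))/2,'tab/ball',crop(f(tab)).ravel())
s=eyes.camera_params('scene')
m=[crop(place([.5393,-.3652,-.1435],[(x,y,4)])).ravel() for x,y in((-80,-90),(-80,90),(80,90),(80,-90))]; print('mat',*m)
E
```

```text
0 rim [604.9 132.6] [732.1 207.5] centre [668.5 170.1] tab/ball [747.3 217.4 726.7 226.  667.9 166.4]
2 rim [603.6 132.8] [729.8 210.8] centre [666.7 171.8] tab/ball [744.4 221.7 723.9 230.3 666.3 168.1]
4 rim [602.3 133. ] [727.5 213.8] centre [664.9 173.4] tab/ball [741.5 225.7 721.  234.3 664.6 169.7]
6 rim [600.9 133. ] [725.1 216.7] centre [663.  174.8] tab/ball [738.4 229.5 718.  238.2 662.9 171.2]
mat [642.9 388.6] [516.4 253.4] [645.4 203.9] [782.9 319.4]
```

After taking out the side camera's bias (seen on the mat corners), the plate matches the level projection. The ball is within about 1 mm of the seat, measured against the rim. Handing in.

```bash
python3 -c "
from workcell import bot
print(bot.observe()['qd'].round(3)); print(bot.job_done())"
```

```text
[ 0.002  0.001 -0.    -0.002 -0.    -0.     0.001]
the job is handed in; nothing more can be done
None
```

I drew the plate out level along the rack's axis and lifted it. I carried it to the mat on the right while turning it about 1.87 rad, and handed the job in at about 15 s with the plate still held. No verdict is reported.

What the last checks showed:
- **Position:** the plate's centre works out at (0.539, -0.365), within about 1 mm of my mat estimate. The underside is about 12 cm up.
- **Direction:** the tab points along the mat's -y axis, to within about 0.01 rad of my mat estimate.
- **Level and ball:** the side view matches a level plate. The ball sits within about 1 mm of the middle, judged against the plate's rim.
- **Grip and stillness:** the fingers are at 25 mm with 120 N commanded, and the joints are still.

Where checks failed or disagreed:
- **Ball detector:** it gave no clean reading at the final pose. The arm hid the ball from the scene camera. The wrist view was cut off by the gripper and read 8.5 mm off.
- **Side camera:** its automatic reading was about 9 mm off at the end, and earlier it was thrown off by the orange trays. The mat corners showed a 1–2 px bias in that camera. The tilt estimates from it also spread over about 0–3 degrees, still inside the 5 degree limit.

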